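# Find the blind hole with the locating pin

### The job

Take the yellow-handled locating pin out of the wooden stand, set its tip into the long groove of the sprung aluminium rail, and slide it lightly along the groove until you feel it drop into the blind hole in the black strip below. Then press it gently fully home, so that its collar sits flush on the rail, and let go. Never load the pin against the rail with more than 20 N, in any direction, and leave the thick black-handled pin and everything else on the counter where it is.

Things in the scene. Friction and masses are not known exactly. Their poses are not given: they have to be found in the camera images.
- pin: Round locating pin (about 120 g), yellow handle, upright in either socket of the stand. Origin: centre of its collar's underside; z runs up the pin. Steel collar 24 mm diameter, z 0 to 6 mm; handle 18 mm diameter, z 6 to 62 mm (grip it there). Below the collar a shank 9 mm diameter, 18 mm long, its last 2.5 mm tapering to a flat nose 5 mm wide. Its yaw means nothing.
- pin_tip (a point): The centre of the yellow pin's nose, 18 mm below the collar's underside.
- rail: Aluminium rail 60 (x) by 240 (y) by 28 mm high, over a fixed blue base plate 100 by 260 by 12 mm. Origin: centre of its underside, 28 mm above the counter. It floats on rubber buffers: rigid sideways, it moves only straight down, starting to give at 2 N, then 1.2 N per mm, to a hard stop 12 mm down (16 N), and rises again when unloaded.
- groove (a point): Middle of the groove's floor, 52 mm above the counter. The groove is cut through the rail's 4 mm thick top: 14 mm wide (x), 100 mm long (y -50 to 50 mm, along the rail's y axis). The black strip is its floor; the strip has one unmarked blind hole, 12 mm diameter, 16 mm deep, on the groove's centre line at an unknown y from -32 to 32 mm. With the pin home its nose is 14 mm below this floor.
- end (a point): The end of the groove towards the rail's +y, on its centre line, level with the rail's top, 4 mm above the groove's floor.
- stand: Fixed wooden pin stand, 60 mm (x) by 150 mm (y) by 30 mm high, origin at the centre of its underside. Two round sockets 16 mm diameter, 22 mm deep, at y -40 and +40 mm; the two pins stand in them loosely with their collars resting on its top.
- spare: Spare pin of the same shape but with a black handle and a 14 mm thick shank (does not fit the hole), in the stand's other socket; leave it. Origin as for the yellow pin.
- heel: Cracked grey heel housing, 95 by 55 by 58 mm, loose on the counter, origin under its middle; leave it.
- toe: Red plastic toe cup, 70 by 60 by 42 mm, loose, origin under its middle; leave it.
- guide: Brass drill guide plate, 110 (x) by 50 (y) by 20 mm high, loose, origin under its middle; leave it.
- brake_a: Steel ski brake, a 50 mm square plate with two wire arms reaching to 110 mm along its +x, 18 mm high, loose, origin under the plate; leave it.
- brake_b: A second ski brake like the first; leave it.
- driver: Screwdriver lying on the counter, along its x, about 200 mm long, origin under it; leave it.

How it is judged:
By the outcome, as a careful person would: the job done as asked, in the order asked, and still so for the second after the job is handed in, with the robot touching nothing.
It also fails if it takes over 51 s, if anything falls off the work surface, if the arm or the gripper's body presses on something with over 40 N, if the wrist force passes 120 N, or if a joint passes its speed limit or range.

### The arm

A 6-joint arm with a two-finger parallel gripper is mounted at the origin on the work surface. World frame = base frame: x ahead of the robot, y to its left, z up, the work surface at z = 0. Lengths are in m, angles in degrees, forces in N, time in s.
With the tool pointing down it reaches from about 0.35 to 0.725 m from the base axis. Payload 6 kg.
Tool frame: the origin (TCP) lies between the finger pads; the fingertips stand 8 mm ahead of it and the grasp point (between the pads) lies 11 mm behind it (env.nose_length is the distance from the TCP to the fingertips, in m); z points along the fingers, y is the line along which they close (so a half turn about z gives the same grasp; the last joint's range is limited). The gripper opens to 85 mm and grips with 20 to 120 N. Pads are 22 mm wide; open, the fingers measure 114 mm over their backs; the gripper's body (76 mm by 85 mm) begins 54 mm behind the grasp point. The pads swing forward as they close: fully open they stand 13 mm farther back than shut.
Start: joints at [-46.541, 2.303, 4.859, 0, -92.561, -19.12], TCP at [0.247, -0.547, 0.239] pointing down, gripper open.
Joint ranges: [-146.85, 146.85], [-73.84, 115.35], [-62.03, 85.46], [-188.31, 113.3], [-161.28, -10.13], [-171.36, 171.36]. Speed limits (degrees/s): [147.25, 147.25, 172.46, 180, 180, 180].

### API

Orientations are given as a 3x3 rotation matrix whose columns are the frame's x, y, z axes.
In Python, from workcell import env, vision gives the robot as it stands. The module is installed in compiled form; this text tells all that it offers.
- The arm moves only by the tool arm_command, never from a script. Its argument "steps" is a list of rows, each a list of 7 numbers: the finger opening in mm, from 0 to 85.4, then the shift along the tool's x, y, z in mm, then the turn, a rotation vector about the tool's x, y, z in degrees. In form: [[jaw, tx, ty, tz, wx, wy, wz], ...]. A call has 1 to 20 rows; each row is the pose to reach, as a shift and turn from the pose commanded when the call began, along the tool's axes at that moment; what a row does not reach only later rows make up. A row lasts 1/12 s, in which the tool goes at most 41.7 mm and 7.16 degrees, less where a joint would pass 70% of its speed; a pose out of reach is approached as far as the arm can. A call with a gripper value outside its range is refused whole. The fingers move at their own pace and stop on an object; the grip force is fixed at half the most. Time passes only in rows, so rows that repeat a pose let the fingers close. It gives the time, the measured TCP pose, the force, the opening and the grip force at its end, in the units of the state.
- env.sense(): the state, without advancing time (a new reading comes with each control period).
- vision.camera(name): name is "scene" or "side" or "wrist"; returns a dict with "pixels" (420x560x3 uint8, red, green, blue), "mtx" (3x3 intrinsics, pixels), "rvec" (rotation vector, rad) and "tvec" (3), from world to camera coordinates, as OpenCV has them. Camera axes: x right, y down, z forward; pixel columns grow to the right and rows downward; lengths in m; the calibration is good to about 2 mm. A picture is of the moment at which its call begins. There is no depth.
- env.finish_job(): hands the job in; it is judged then, once.
The state is a dict: "time_s": time; "qpos": joint angles; "qd": joint speeds; "joint_torque": joint torques, N m; "ee_pos": TCP position; "tool_rot": TCP orientation; "ft_force": force on the tool from outside, world axes, zero at the start; "wrist_torque": the same for the moment, N m; "width": opening from 0.0 (shut) to 1.0 (fully open); "grasp_force": force on a finger pad.
Only numpy, scipy, OpenCV 4.12 (cv2) and the standard library are available. Lean on these libraries where they do the work, as an engineer would, in place of code of your own. Each camera call takes 0.05 s, during which the arm holds its last target. There are 200 camera calls.

## Working session

There is one attempt and no reset: what is moved stays moved. The work goes in short steps, Python scripts to look and compute and a tool call to move; the robot and the scene stay as the last step left them, time stands still between calls to the robot, and variables do not carry over. Pictures are saved under pics/ and viewed, at most 10 in all, crops included, and the job is handed in when it is done.

Besides the shell and the picture viewer there is one more tool, called after "Request:" by a JSON object that holds its "method" and its "body". arm_command: Moves the arm, as the interface text tells. Its arguments: {"type":"object","properties":{"steps":{"type":"array","items":{"type":"array","items":{"type":"number"}}}},"required":["steps"]}

```bash
mkdir -p pics; python3 - <<'E'
from workcell import env, vision
import cv2,numpy as np,pickle
d={n:vision.camera(n) for n in("scene","side","wrist")}
pickle.dump(d,open("c0.pkl","wb"))
for n in d: cv2.imwrite(f"pics/{n}0.png",d[n]["pixels"][...,::-1])
s=env.sense();print(s)
E
```

```text
{'time_s': 0.15, 'qpos': array([-4.65405978e+01,  2.33098902e+00,  4.81406139e+00, -1.68614058e-02,
       -9.25625559e+01, -1.91206106e+01]), 'qd': array([ 0.01612495, -0.098939  ,  0.17990295, -0.00384104,  0.0042773 ,
        0.02641201]), 'joint_torque': array([-2.50560013e-03, -3.68615663e+01,  3.47691357e+01,  6.93619832e+00,
       -4.42567980e-03, -1.58413229e-05]), 'ee_pos': array([ 0.24722557, -0.54642327,  0.23850064]), 'tool_rot': array([[-9.11119051e-01, -4.12142604e-01, -7.40809471e-04],
       [-4.12143232e-01,  9.11118266e-01,  1.20917311e-03],
       [ 1.76613285e-04,  1.40702027e-03, -9.99998995e-01]]), 'ft_force': array([-1.00380634,  0.63252095,  0.03200043]), 'wrist_torque': array([-0.01236627,  0.0122098 ,  0.04021119]), 'grasp_force': 0.0, 'width': 1.004213621904004}
```

View pics/scene0.png

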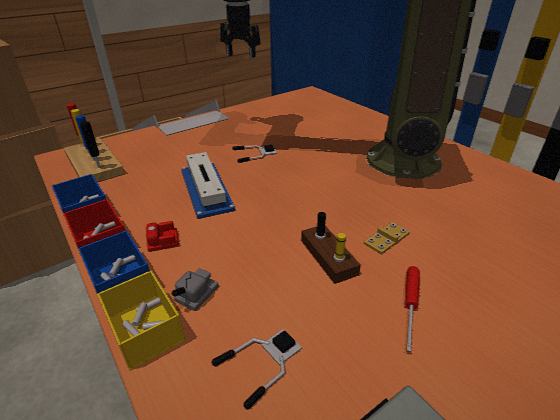

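View pics/side0.png

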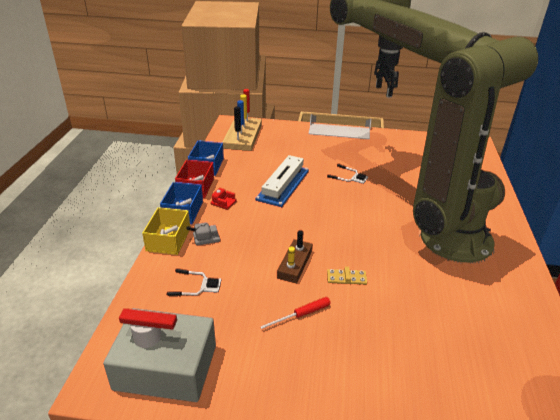

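The scene view shows the yellow pin at (341,245), black spare at (321,225), and the rail with its dark groove at (205,172). The side view shows the yellow pin at (291,255) and the groove at (283,178). I'll measure these now.

```bash
cat > h.py <<'E'
import cv2,numpy as np
def cast(c,px,z):
    R=cv2.Rodrigues(c["rvec"])[0]; C=-R.T@np.ravel(c["tvec"])
    u=cv2.undistortPoints(np.array(px,float).reshape(-1,1,2),c["mtx"],None).reshape(-1,2)
    d=np.c_[u,np.ones(len(u))]@R
    return C+d*((z-C[2])/d[:,2])[:,None]
def tri(a,pa,b,pb):
    P=[c["mtx"]@np.c_[cv2.Rodrigues(c["rvec"])[0],np.ravel(c["tvec"])] for c in(a,b)]
    X=cv2.triangulatePoints(P[0],P[1],np.array(pa,float).reshape(2,1),np.array(pb,float).reshape(2,1)); return (X[:3]/X[3]).ravel()
def blob(c,lo,hi,roi):
    m=cv2.inRange(cv2.cvtColor(c["pixels"],cv2.COLOR_RGB2HSV),lo,hi); x0,y0,x1,y1=roi
    k=np.zeros_like(m);k[y0:y1,x0:x1]=m[y0:y1,x0:x1]
    cs=cv2.findContours(k,cv2.RETR_EXTERNAL,cv2.CHAIN_APPROX_NONE)[0]
    q=max(cs,key=cv2.contourArea); M=cv2.moments(q)
    return q.reshape(-1,2),np.array([M["m10"],M["m01"]])/M["m00"]
E
python3 - <<'E'
import pickle,numpy as np,cv2
from h import *
np.set_printoptions(precision=4,suppress=True)
d=pickle.load(open("c0.pkl","rb"));a,b=d["scene"],d["side"]
def both(nm,lo,hi,ra,rb,z):
    qa,ca=blob(a,lo,hi,ra);qb,cb=blob(b,lo,hi,rb)
    print(nm,ca,len(qa),cb,len(qb),"tri",tri(a,ca,b,cb))
    for c,q in((a,qa),(b,qb)):
        w=cast(c,q,z)[:,:2]; (x,y),s,an=cv2.minAreaRect((w*1000).astype(np.float32)); print("  rect at z",z,x,y,s,an)
both("yellow",(20,120,80),(35,255,255),(328,225,355,262),(282,242,300,268),.065)
both("black",(0,0,0),(179,255,45),(312,208,330,236),(293,228,306,248),.065)
both("groove",(0,0,0),(179,255,90),(192,158,216,190),(272,165,296,192),.056)
both("white",(0,0,110),(179,70,255),(175,145,240,215),(255,150,312,205),.05)
both("blue",(100,120,50),(125,255,255),(175,145,240,218),(255,150,312,210),.012)
c=b["pixels"][140:280,240:340];c2=a["pixels"][140:280,170:370]
cv2.imwrite("pics/crop.png",np.hstack([cv2.resize(c,None,fx=2.6,fy=4),cv2.resize(c2,None,fx=2.6,fy=4)])[...,::-1])
E
```

```text
yellow [339.6977 247.2671] 35 [290.8103 255.2548] 42 tri [0.496  0.2387 0.0648]
  rect at z 0.065 498.4392395019531 242.73056030273438 (39.29774475097656, 16.255287170410156) 46.591224670410156
  rect at z 0.065 495.52777099609375 234.71209716796875 (16.86086082458496, 76.45228576660156) 6.9463605880737305
black [320.8243 223.6973] 56 [299.3868 239.4151] 34 tri [0.4799 0.1624 0.0653]
  rect at z 0.065 477.05157470703125 157.6050567626953 (84.20606994628906, 17.954479217529297) 46.45875549316406
  rect at z 0.065 480.02142333984375 160.82534790039062 (14.389374732971191, 73.59736633300781) 6.664841651916504
groove [203.8011 172.7283] 39 [289.127 183.746] 35 tri [ 0.5606 -0.2423  0.008 ]
  rect at z 0.056 578.9010620117188 -214.09259033203125 (98.74803924560547, 11.900729179382324) 75.22830200195312
  rect at z 0.056 547.408935546875 -144.91180419921875 (112.40838623046875, 10.29910945892334) 75.0363540649414
white [204.4341 174.6645] 125 [280.8093 175.8811] 127 tri [ 0.5852 -0.1927  0.0551]
  rect at z 0.05 574.4893798828125 -224.6607666015625 (242.46661376953125, 63.97869873046875) 75.06275939941406
  rect at z 0.05 584.555419921875 -189.75985717773438 (308.54901123046875, 71.1262435913086) 75.03184509277344
blue [204.1953 199.1465] 255 [284.6184 190.3577] 123 tri [ 0.577  -0.2445 -0.0453]
  rect at z 0.012 581.8134765625 -204.68707275390625 (266.5169982910156, 98.96611785888672) 75.02091979980469
  rect at z 0.012 579.7010498046875 -203.59518432617188 (256.8951416015625, 97.50155639648438) 74.95372772216797
```

View pics/crop.png

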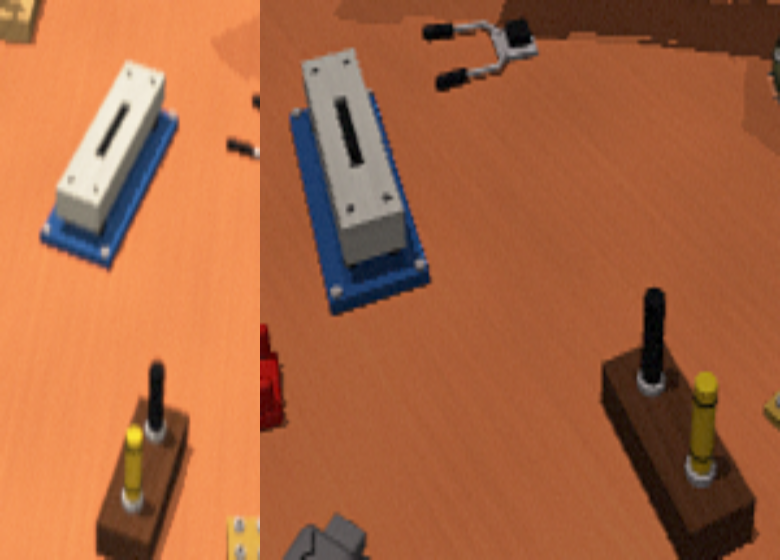

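The base plate matches its given size (about 260 x 98 mm) at (0.580,-0.205), with its axis at 75°. The yellow pin is at (0.496,0.239) and its triangulated handle height of 65 mm matches. The spare is 78 mm away, against 80 mm given. Next I'll hover above the yellow pin, with the jaw closing along the 75° line.

Request:
{"method": "arm_command", "body": {"steps": [[60,-275,306,20,0,0,20],[60,-550,613,40,0,0,39],[60,-550,613,40,0,0,39],[60,-550,613,40,0,0,39],[60,-550,613,40,0,0,39],[60,-550,613,40,0,0,39],[60,-550,613,40,0,0,39],[60,-550,613,40,0,0,39],[60,-550,613,40,0,0,39],[60,-550,613,40,0,0,39],[60,-550,613,40,0,0,39],[60,-550,613,40,0,0,39],[60,-550,613,40,0,0,39],[60,-550,613,40,0,0,39],[60,-550,613,40,0,0,39],[60,-550,613,40,0,0,39],[60,-550,613,40,0,0,39],[60,-550,613,40,0,0,39],[60,-550,613,40,0,0,39],[60,-550,613,40,0,0,39]]}}

```text
time_s: 1.82
ee_pos: [0.4902, 0.223, 0.1999]
tool_rot: [[-0.968, 0.252, -0.0], [0.252, 0.968, 0.0], [0.0, 0.0, -1.0]]
ft_force: [1.1, -0.7, 1.3]
width: 0.703
grasp_force: 0.0
```

```bash
cat >> h.py <<'E'
def mv(s,dw):  # world delta (m) -> tool mm
    return np.array(s["tool_rot"]).T@np.array(dw)*1000
E
python3 - <<'E'
from workcell import env, vision
import cv2,numpy as np,pickle
from h import *
w=vision.camera("wrist");pickle.dump(w,open("w1.pkl","wb"));s=env.sense()
cv2.imwrite("pics/w1.png",w["pixels"][...,::-1])
R=cv2.Rodrigues(w["rvec"])[0];print("cam",-R.T@np.ravel(w["tvec"]),R[2],s["ee_pos"])
try:
    q,c=blob(w,(20,120,80),(35,255,255),(0,0,560,420)); print(c,cv2.boundingRect(q.reshape(-1,1,2)),cast(w,[c],.065))
    print(mv(s,[.496,.239,.0]-s["ee_pos"]))
except Exception as e: print(e)
E
```

```text
cam [0.42265815 0.24013657 0.33449439] [ 0.26765449 -0.07051976 -0.96093082] [0.49105349 0.22781863 0.19671454]
[257.96026069  36.95554496] (219, 0, 76, 81) [[0.37368812 0.23762059 0.065     ]]
[ -2.51022234  12.45439918 196.68422961]
```

View pics/w1.png

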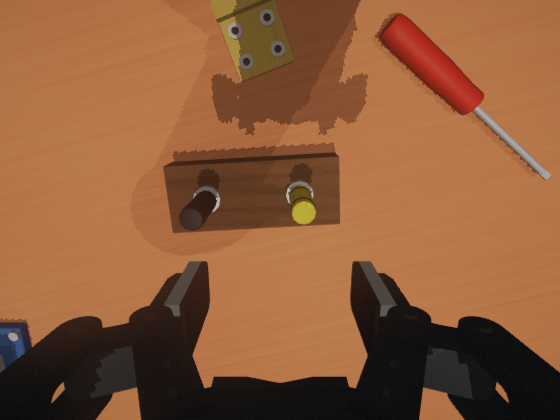

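The wrist view shows the yellow handle's top disc at (303,212) and its collar near (300,193). The spare's top is at (195,218).

```bash
python3 - <<'E'
import pickle,numpy as np,cv2
from h import *
np.set_printoptions(precision=4,suppress=True)
w=pickle.load(open("w1.pkl","rb"))
q,c=blob(w,(20,120,140),(35,255,255),(280,190,325,235))
(x,y),r=cv2.minEnclosingCircle(q.reshape(-1,1,2));print(c,x,y,r)
p=cast(w,[[x,y],[x+r,y]],.092);print("top",p[0],"r",np.linalg.norm(p[1]-p[0]))
q,c=blob(w,(0,0,110),(179,80,255),(280,175,325,215));(x,y),r=cv2.minEnclosingCircle(q.reshape(-1,1,2))
print("collar",x,y,r,cast(w,[[x,y]],.036)[0])
E
```

```text
[303.4192 212.5213] 303.31817626953125 212.68182373046875 12.099045753479004
top [0.4954 0.2382 0.092 ] r 0.008512975551098432
collar 299.5 194.5 13.729630470275879 [0.4957 0.2385 0.036 ]
```

Request:
{"method": "arm_command", "body": {"steps": [[50,0,0,20,0,0,0],[50,0,0,60,0,0,0],[50,0,0,60,0,0,0],[50,0,0,60,0,0,0],[50,0,0,60,0,0,0]]}}

```text
time_s: 2.28
ee_pos: [0.4909, 0.2206, 0.1423]
tool_rot: [[-0.967, 0.253, 0.002], [0.253, 0.967, 0.0], [-0.002, 0.001, -1.0]]
ft_force: [-0.4, -0.3, 0.5]
width: 0.583
grasp_force: 0.0
```

Request:
{"method": "arm_command", "body": {"steps": [[50,0,10,0,0,0,0],[50,0,18,0,0,0,0],[50,0,18,0,0,0,0],[50,0,18,25,0,0,0],[50,0,18,50,0,0,0],[50,0,18,70,0,0,0],[50,0,18,80,0,0,0],[50,0,18,80,0,0,0],[50,0,18,80,0,0,0],[50,0,18,80,0,0,0]]}}

```text
time_s: 3.12
ee_pos: [0.4957, 0.2388, 0.0622]
tool_rot: [[-0.968, 0.253, 0.002], [0.253, 0.968, 0.001], [-0.002, 0.002, -1.0]]
ft_force: [-0.1, 0.5, -0.4]
width: 0.587
grasp_force: 0.0
```

```bash
python3 - <<'E'
from workcell import env
from h import *
np.set_printoptions(precision=4,suppress=True)
s=env.sense();print(s["ee_pos"],s["ft_force"],mv(s,[.4955,.2383,.059]-s["ee_pos"]))
E
```

```text
[0.4957 0.2388 0.0622] [-0.0713  0.5183 -0.3718] [ 0.0447 -0.5338  3.2415]
```

Request:
{"method": "arm_command", "body": {"steps": [[5,0,0,0,0,0,0],[5,0,0,0,0,0,0],[5,0,0,0,0,0,0],[5,0,0,0,0,0,0],[5,0,0,0,0,0,0],[5,0,0,0,0,0,0],[5,0,0,0,0,0,0],[5,0,0,0,0,0,0]]}}

```text
time_s: 3.78
ee_pos: [0.4952, 0.2386, 0.0614]
tool_rot: [[-0.968, 0.253, 0.001], [0.253, 0.968, 0.001], [-0.001, 0.001, -1.0]]
ft_force: [-1.4, 0.4, 5.5]
width: 0.191
grasp_force: 58.3
```

Request:
{"method": "arm_command", "body": {"steps": [[5,0,0,-10,0,0,0],[5,0,0,-30,0,0,0],[5,0,0,-60,0,0,0],[5,0,0,-85,0,0,0],[5,0,0,-100,0,0,0],[5,-15,-28,-100,0,0,0],[5,-33,-62,-100,0,0,0],[5,-51,-97,-100,0,0,0],[5,-69,-132,-100,0,0,0],[5,-87,-166,-100,0,0,0],[5,-105,-200,-100,0,0,0],[5,-123,-234,-100,0,0,0],[5,-141,-268,-100,0,0,0],[5,-159,-302,-100,0,0,0],[5,-175,-333,-100,0,0,0],[5,-188,-358,-100,0,0,0],[5,-195,-371,-100,0,0,0],[5,-195,-371,-100,0,0,0],[5,-195,-371,-100,0,0,0],[5,-195,-371,-100,0,0,0]]}}

```text
time_s: 5.45
ee_pos: [0.5892, -0.1696, 0.1599]
tool_rot: [[-0.967, 0.253, -0.001], [0.253, 0.967, 0.0], [0.001, 0.0, -1.0]]
ft_force: [0.2, 0.2, -2.2]
width: 0.196
grasp_force: 58.7
```

```bash
python3 - <<'E'
from workcell import env, vision
import cv2,numpy as np,pickle
from h import *
d={n:vision.camera(n) for n in("scene","side","wrist")};pickle.dump(d,open("c2.pkl","wb"));s=env.sense()
for n in d: cv2.imwrite(f"pics/{n}2.png",d[n]["pixels"][...,::-1])
print(s["ee_pos"],s["ft_force"],s["grasp_force"])
E
```

```text
[ 0.58946815 -0.1690843   0.16041089] [-0.34436809  0.51629034 -1.38850514] 58.746678829193115
```

View pics/wrist2.png

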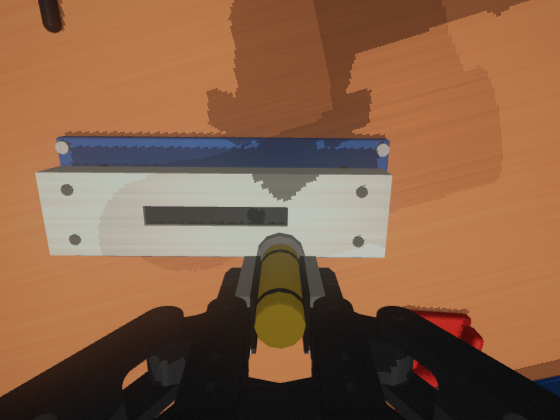

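The wrist view shows the groove clearly at columns 143–288, rows 206–226. The pin hangs vertically, with its collar at (280,240).

```bash
python3 - <<'E'
import pickle,numpy as np,cv2
from h import *
from workcell import env
np.set_printoptions(precision=2,suppress=True)
d=pickle.load(open("c2.pkl","rb"));w=d["wrist"];s=env.sense()
q,c=blob(w,(0,0,0),(179,255,95),(130,198,300,234))
print(c,cv2.boundingRect(q.reshape(-1,1,2)))
for z in(.056,.052):
    p=cast(w,q,z)[:,:2]*1000;(x,y),sz,an=cv2.minAreaRect(p.astype(np.float32));print(z,x,y,sz,an)
u=np.array([np.cos(np.radians(75)),np.sin(np.radians(75)),0])
p=cv2.minAreaRect((cast(w,q,.056)[:,:2]*1000).astype(np.float32))[0]
g=np.array([*p,0])/1000
n=np.array([u[1],-u[0],0]); dd=g-s["ee_pos"]; print("along",dd@u*1e3,"across(+x rail)",dd@n*1e3)
for t in(40,37): print(t,mv(s,g+u*t/1e3-s["ee_pos"]))
print("tool y angle",np.degrees(np.arctan2(s["tool_rot"][1][1],s["tool_rot"][0][1])))
print(w["pixels"][216,140:292:4].sum(1))
E
```

```text
[215.5  215.44] (144, 206, 144, 19)
0.056 580.0489501953125 -213.18255615234375 (98.9830322265625, 12.852550506591797) 74.76948547363281
0.052 581.0237426757812 -214.20681762695312 (100.64076232910156, 13.067837715148926) 74.76950073242188
along -45.03351744826613 across(+x rail) 2.3152172374697635
40 [ -2.27  -5.09 160.41]
37 [ -2.24  -8.09 160.41]
tool y angle 75.41648819775834
[521 292 206 204 208 203 204 206 204 211 206 207 211 205 208 211 210 215
 210 213 211 215 213 214 215 214 215 169 165 166 163 168 216 216 216 218
 217 555]
```

Groove measures 99 × 13 mm (100 × 14 given), centred at (0.580,-0.213). I'll go down over its +y side, about 41 mm from the middle.

Request:
{"method": "arm_command", "body": {"steps": [[5,-1,-2,0,0,0,0],[5,-2.3,-4,10,0,0,0],[5,-2.3,-4,25,0,0,0],[5,-2.3,-4,38,0,0,0],[5,-2.3,-4,46,0,0,0],[5,-2.3,-4,49,0,0,0],[5,-2.3,-4,49,0,0,0],[5,-2.3,-4,49,0,0,0],[5,-2.3,-4,49,0,0,0]]}}

```text
time_s: 6.35
ee_pos: [0.5912, -0.1747, 0.1122]
tool_rot: [[-0.967, 0.253, 0.001], [0.253, 0.967, -0.0], [-0.001, 0.0, -1.0]]
ft_force: [-0.9, -0.9, -1.2]
width: 0.196
grasp_force: 58.7
```

```bash
python3 - <<'E'
from workcell import env, vision
import cv2,numpy as np
from h import *
np.set_printoptions(precision=4,suppress=True)
d={n:vision.camera(n)["pixels"] for n in("scene","side","wrist")};s=env.sense()
a=cv2.resize(d["scene"][120:220,160:260],(400,400),interpolation=2);b=cv2.resize(d["side"][130:230,240:340],(400,400),interpolation=2)
cv2.imwrite("pics/near3.png",np.hstack([a,b])[...,::-1]);cv2.imwrite("pics/w3.png",d["wrist"][...,::-1])
print(s["ee_pos"],s["ft_force"],s["wrist_torque"])
u=np.array([np.cos(np.radians(75)),np.sin(np.radians(75))]);e=s["ee_pos"][:2]-[.5800,-.2132];print(e@u,e@[u[1],-u[0]])
E
```

```text
[ 0.591  -0.1746  0.112 ] [-0.1652 -0.4203 -1.4278] [-0.0326 -0.036   0.012 ]
0.04017630835707815 0.0006589202551402971
```

View pics/near3.png

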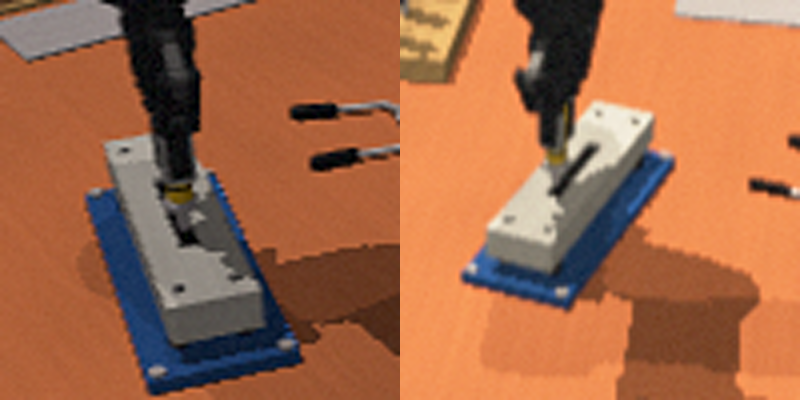

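View pics/w3.png

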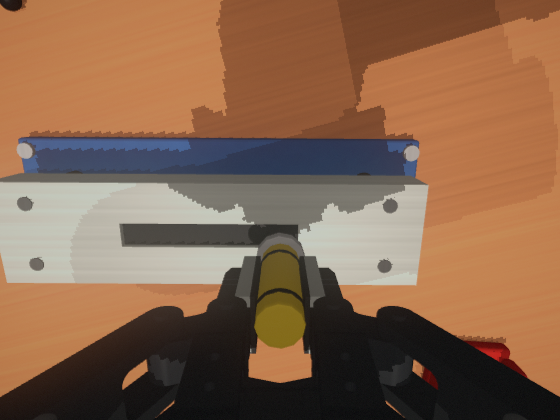

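The wrist view shows the pin at column 280, about 10 mm from the groove's +y end at column 298. A slightly darker spot near column 258, about +28 mm, may be the hole, so I'll feel for it there. Now down to contact.

Request:
{"method": "arm_command", "body": {"steps": [[5,-0.3,0,4,0,0,0],[5,-0.3,0,7,0,0,0],[5,-0.3,0,8.5,0,0,0],[5,-0.3,0,9,0,0,0],[5,-0.3,0,9,0,0,0],[5,-0.3,0,9,0,0,0]]}}

```text
time_s: 7.0
ee_pos: [0.591, -0.1746, 0.1022]
tool_rot: [[-0.967, 0.253, -0.0], [0.253, 0.967, 0.0], [0.0, -0.0, -1.0]]
ft_force: [0.8, 0.8, -2.3]
width: 0.192
grasp_force: 58.7
```

Request:
{"method": "arm_command", "body": {"steps": [[5,0,0,1,0,0,0],[5,0,0,2,0,0,0],[5,0,0,2,0,0,0],[5,0,0,2,0,0,0]]}}

```text
time_s: 7.33
ee_pos: [0.5912, -0.1747, 0.1008]
tool_rot: [[-0.967, 0.253, 0.001], [0.253, 0.967, -0.0], [-0.001, 0.0, -1.0]]
ft_force: [-0.8, 0.3, 0.4]
width: 0.192
grasp_force: 58.8
```

Request:
{"method": "arm_command", "body": {"steps": [[5,0,0,1,0,0,0],[5,0,0,2,0,0,0],[5,0,0,2,0,0,0],[5,0,0,2,0,0,0]]}}

```text
time_s: 7.67
ee_pos: [0.5912, -0.1747, 0.0987]
tool_rot: [[-0.967, 0.253, 0.001], [0.253, 0.967, -0.0], [-0.001, -0.0, -1.0]]
ft_force: [-0.1, 0.6, 3.5]
width: 0.194
grasp_force: 58.9
```

Request:
{"method": "arm_command", "body": {"steps": [[5,0,-1,0,0,0,0],[5,0,-2,0,0,0,0],[5,0,-3,0,0,0,0],[5,0,-4,0,0,0,0],[5,0,-5,0,0,0,0],[5,0,-6,0,0,0,0],[5,0,-6,0,0,0,0]]}}

```text
time_s: 8.25
ee_pos: [0.5896, -0.1807, 0.0983]
tool_rot: [[-0.967, 0.253, 0.0], [0.253, 0.967, -0.0], [-0.0, -0.0, -1.0]]
ft_force: [-0.1, 2.5, 3.9]
width: 0.199
grasp_force: 59.3
```

Request:
{"method": "arm_command", "body": {"steps": [[5,0,-1,0,0,0,0],[5,0,-2,0,0,0,0],[5,0,-2,0,0,0,0]]}}

```text
time_s: 8.5
ee_pos: [0.5887, -0.1828, 0.0981]
tool_rot: [[-0.967, 0.253, -0.001], [0.253, 0.967, -0.0], [0.0, -0.001, -1.0]]
ft_force: [-1.5, -0.6, 2.6]
width: 0.194
grasp_force: 59.1
```

Request:
{"method": "arm_command", "body": {"steps": [[5,0,-1,0,0,0,0],[5,0,-2,0,0,0,0],[5,0,-2,0,0,0,0]]}}

```text
time_s: 8.75
ee_pos: [0.5874, -0.1846, 0.0967]
tool_rot: [[-0.967, 0.254, -0.003], [0.254, 0.967, 0.0], [0.003, -0.0, -1.0]]
ft_force: [-0.1, -0.2, -1.8]
width: 0.197
grasp_force: 59.1
```

Fz fell from 3.9 to -1.8 N, so the pin has dropped into the hole. The spot is at about +29.5 mm and the seen centre was about +28, so I'll ease 1.2 mm further and lower slowly.

Request:
{"method": "arm_command", "body": {"steps": [[5,0,-0.6,0,0,0,0],[5,0,-1.2,0,0,0,0],[5,0,-1.2,0,0,0,0],[5,0,-1.2,0,0,0,0]]}}

```text
time_s: 9.08
ee_pos: [0.588, -0.1855, 0.0979]
tool_rot: [[-0.967, 0.253, -0.001], [0.253, 0.967, 0.0], [0.001, -0.0, -1.0]]
ft_force: [-0.7, 0.1, -0.5]
width: 0.197
grasp_force: 59.1
```

Request:
{"method": "arm_command", "body": {"steps": [[5,0,0,0.7,0,0,0],[5,0,0,1.4,0,0,0],[5,0,0,2,0,0,0],[5,0,0,2,0,0,0],[5,0,0,2,0,0,0]]}}

```text
time_s: 9.5
ee_pos: [0.5881, -0.1854, 0.0961]
tool_rot: [[-0.967, 0.253, -0.0], [0.253, 0.967, 0.0], [0.0, 0.0, -1.0]]
ft_force: [-0.1, 0.1, -1.1]
width: 0.195
grasp_force: 59.1
```

Request:
{"method": "arm_command", "body": {"steps": [[5,0,0,0.8,0,0,0],[5,0,0,1.6,0,0,0],[5,0,0,2.4,0,0,0],[5,0,0,3,0,0,0],[5,0,0,3,0,0,0],[5,0,0,3,0,0,0]]}}

```text
time_s: 10.0
ee_pos: [0.5881, -0.1854, 0.0931]
tool_rot: [[-0.967, 0.253, -0.0], [0.253, 0.967, 0.0], [0.0, 0.0, -1.0]]
ft_force: [-0.2, 0.4, -1.7]
width: 0.196
grasp_force: 59.1
```

Request:
{"method": "arm_command", "body": {"steps": [[5,0,0,0.8,0,0,0],[5,0,0,1.6,0,0,0],[5,0,0,2.4,0,0,0],[5,0,0,3,0,0,0],[5,0,0,3,0,0,0],[5,0,0,3,0,0,0]]}}

```text
time_s: 10.5
ee_pos: [0.5881, -0.1854, 0.0901]
tool_rot: [[-0.967, 0.253, -0.0], [0.253, 0.967, 0.0], [0.0, 0.0, -1.0]]
ft_force: [-0.2, 0.9, -1.4]
width: 0.193
grasp_force: 59.1
```

Request:
{"method": "arm_command", "body": {"steps": [[5,0,0,0.8,0,0,0],[5,0,0,1.6,0,0,0],[5,0,0,2.5,0,0,0],[5,0,0,2.5,0,0,0],[5,0,0,2.5,0,0,0]]}}

```text
time_s: 10.92
ee_pos: [0.5881, -0.1855, 0.0876]
tool_rot: [[-0.967, 0.253, -0.0], [0.253, 0.967, 0.0], [0.0, 0.0, -1.0]]
ft_force: [1.2, 0.4, -1.4]
width: 0.198
grasp_force: 59.1
```

Request:
{"method": "arm_command", "body": {"steps": [[5,0,0,0.7,0,0,0],[5,0,0,1.4,0,0,0],[5,0,0,2,0,0,0],[5,0,0,2,0,0,0],[5,0,0,2,0,0,0]]}}

```text
time_s: 11.33
ee_pos: [0.5882, -0.1855, 0.0861]
tool_rot: [[-0.967, 0.253, 0.0], [0.253, 0.967, -0.0], [-0.0, -0.0, -1.0]]
ft_force: [-1.2, 0.3, 2.0]
width: 0.193
grasp_force: 59.1
```

Request:
{"method": "arm_command", "body": {"steps": [[5,0,0,1,0,0,0],[5,0,0,2,0,0,0],[5,0,0,2,0,0,0],[5,0,0,2,0,0,0]]}}

```text
time_s: 11.67
ee_pos: [0.5883, -0.1855, 0.0841]
tool_rot: [[-0.967, 0.253, 0.0], [0.253, 0.967, -0.0], [-0.0, -0.0, -1.0]]
ft_force: [-2.3, 2.1, 4.0]
width: 0.193
grasp_force: 59.1
```

Request:
{"method": "arm_command", "body": {"steps": [[5,0,0,-1,0,0,0],[5,0,0,-2,0,0,0],[5,0,0,-2,0,0,0]]}}

```text
time_s: 11.92
ee_pos: [0.5882, -0.1854, 0.0858]
tool_rot: [[-0.967, 0.253, 0.0], [0.253, 0.967, 0.0], [-0.0, 0.0, -1.0]]
ft_force: [-1.2, 0.9, 2.4]
width: 0.194
grasp_force: 59.1
```

Request:
{"method": "arm_command", "body": {"steps": [[40,0,0,0,0,0,0],[40,0,0,0,0,0,0],[40,0,0,0,0,0,0],[40,0,0,0,0,0,0],[40,0,0,0,0,0,0],[40,0,0,0,0,0,0]]}}

```text
time_s: 12.42
ee_pos: [0.5881, -0.1855, 0.0855]
tool_rot: [[-0.967, 0.253, -0.0], [0.253, 0.967, 0.0], [0.0, 0.0, -1.0]]
ft_force: [-0.1, 0.9, 0.2]
width: 0.469
grasp_force: 0.0
```

Released. Now I'll retreat straight up and check.

Request:
{"method": "arm_command", "body": {"steps": [[40,0,0,-5,0,0,0],[40,0,0,-20,0,0,0],[40,0,0,-50,0,0,0],[40,0,0,-80,0,0,0],[40,0,0,-110,0,0,0],[40,0,0,-120,0,0,0],[40,0,0,-120,0,0,0],[40,0,0,-120,0,0,0],[40,0,0,-120,0,0,0]]}}

```text
time_s: 13.17
ee_pos: [0.5877, -0.1852, 0.2042]
tool_rot: [[-0.967, 0.253, -0.002], [0.253, 0.967, 0.001], [0.002, 0.0, -1.0]]
ft_force: [-0.9, 0.3, -0.5]
width: 0.467
grasp_force: 0.0
```

```bash
python3 - <<'E'
from workcell import env, vision
import cv2,numpy as np
from h import *
np.set_printoptions(precision=4,suppress=True)
a,b,w=[vision.camera(n) for n in("scene","side","wrist")];s=env.sense();print(s["ee_pos"],s["ft_force"])
lo,hi=(20,120,80),(35,255,255)
qa,ca=blob(a,lo,hi,(170,100,260,200));qb,cb=blob(b,lo,hi,(250,100,330,200));print(ca,cb,"handle mid",tri(a,ca,b,cb),"want z ~.090")
A=cv2.resize(a["pixels"][110:210,160:260],(380,400),interpolation=2);W=cv2.resize(w["pixels"],(400,400))
cv2.imwrite("pics/end.png",np.hstack([A,W])[...,::-1])
E
```

```text
[ 0.5877 -0.1854  0.2041] [ 0.229  -0.6017  0.1984]
[203.5177 167.1064] [279.9379 167.3595] handle mid [ 0.5883 -0.1873  0.0885] want z ~.090
```

View pics/end.png

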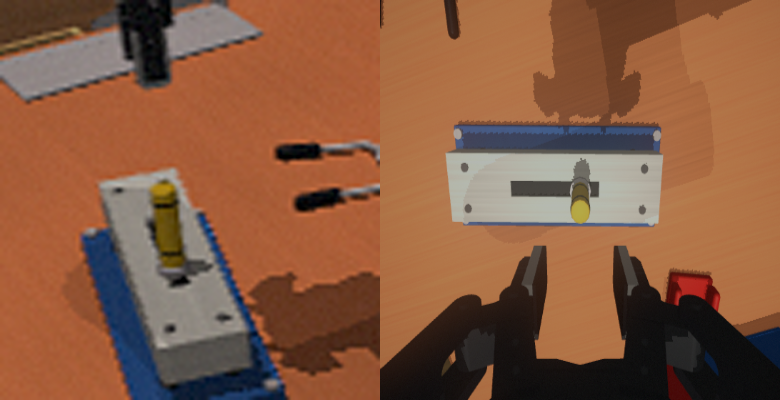

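Left: the pin stands upright in the groove with its collar on the rail. Right: the wrist view shows the same, with the gripper clear. The handle's mid height of 88.5 mm fits a flush collar to within 2.5 mm.

```bash
python3 -c "
from workcell import env
print(env.finish_job())"
```

```text
the job is handed in; nothing more can be done
None
```

The yellow pin is fully home in the blind hole with its collar flush on the rail. It is released, and the job was handed in at about 13 s; sampled contact forces stayed under about 6 N, and nothing else was touched.

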